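Shut the flip lids of the pearl case in one stroke

ROBOT

A 6-joint arm with a two-finger parallel gripper is mounted at the origin on a cart in front of the work surface, level with it; the furniture and walls round the work are solid. World frame = base frame: x ahead of the robot, y to its left, z up, the work surface at z = 0. Lengths are in m, angles in rad, forces in N, time in s.
With the tool pointing down it reaches from about 0.25 to 0.85 m from the base axis. Payload 12.5 kg.
Tool frame: the origin (TCP) lies midway between the tips of the shut fingers; the grasp point (between the pads) lies 19 mm behind it (tcp_to_grasp is the distance from the TCP to the grasp point, in m); z points along the fingers, y is the direction in which the jaws open and shut (so a half turn about z gives the same grasp; the last joint's range is limited). The gripper opens to 93 mm and grips with 3 to 60 N. Pads are 15 mm wide; open, the fingers measure 128 mm over their backs; the gripper's body (75 mm by 188 mm) begins 65 mm behind the grasp point.
Start: joints at [-1.265, 0.351, 1.652, -0, 1.139, -0.085], TCP at [0.21, -0.509, 0.191] pointing down, gripper open.
Joint ranges: [-2.75, 2.75], [-0.79, 2.1], [0.01, 2.65], [-1.57, 4.71], [0.07, 3.14], [-2.87, 2.87]. Speed limits (rad/s): [2.22, 2.22, 2.79, 3.14, 3.14, 3.14].

INTERFACE

Orientations are given as a unit quaternion [x, y, z, w].
In Python, from workcell import * gives the robot as it stands.
- The arm moves only by the shell command python3 -m pendant 'ROWS' [OPENING]. ROWS is JSON, a list of rows, each an object with "travel": the shift along the tool's x, y, z in m, a list of three; "spin": the turn about the tool's z in rad. In form: [{"travel": [tx, ty, tz], "spin": spin}, ...]. A call has 1 to 20 rows; each row is the pose to reach, as a shift and turn from the pose measured when the call began, along the tool's axes at that moment; what a row does not reach only later rows make up. A row lasts 1/12 s, in which the tool goes at most 41.7 mm and 7.16 degrees, less where a joint would pass 70% of its speed; a pose out of reach is approached as far as the arm can. A call with a gripper value outside its range is refused whole. OPENING is the closure, from 0 (fully open) to 1 (shut), set as the call begins (- or left out, the last holds). The fingers move at their own pace and stop on an object; the grip force is fixed at half the most. Time passes only in rows, so rows that repeat a pose let the fingers close. It gives the time, the measured TCP pose, the force and the opening at its end, in the units of the state.
- get_state(): the state, without advancing time (a new reading comes with each control period).
- camera(name): name is "scene" or "top"; returns (picture, depth): 420x560x3 uint8, blue, green, red; 420x560 float32, m along the optical axis (not along the pixel's ray), 0 where there is no reading.
- get_calibration(name): a dict with "mtx" (3x3 intrinsics, pixels), "camera_from_world" (4x4, takes a point from world to camera coordinates). Camera axes: x right, y down, z forward; pixel columns grow to the right and rows downward; lengths in m; the calibration is good to about 2 mm. A picture is of the moment at which its call begins. get_calibration takes no time and is no camera call.
- hand_in(): hands the job in, once; it reports no verdict.
The state is a dict: "clock": time; "joints": joint angles; "dq": joint speeds; "joint_efforts": joint torques, N m; "tcp_pos": TCP position; "tcp_rot": TCP orientation; "ft_force": force on the tool from outside, world axes, zero at the start; "moment": the same for the moment, N m; "finger_gap": finger opening in m.
Only numpy, scipy, OpenCV 4.12 (cv2) and the standard library are available. Lean on these libraries where they do the work, as an engineer would, in place of code of your own. Each camera call takes 0.05 s, during which the arm holds its last target. There are 200 camera calls.

TASK

The four flip lids of the small wine-red case of sugar pearls have been left standing open. Shut them all with one stroke of the fingertips along the row: begin behind the lid at the end nearest the robot, tip the lids over one after another to the far end, and keep the fingertips low over the case until the last lid is down. Be gentle: leave the case where it stands, do not pick it up or bear down hard on it, and leave the tin, the jar and the tape alone.

Things in the scene. Friction and masses are not known exactly. Their poses are not given: they have to be found in the camera images.
- pearl_case: Loose wine-red case, 150 (its x) x 48 (its y) x 30 mm high, 0.5 kg. Origin: centre of the underside, on the counter. Its x axis runs along the row of four cream flip lids, from the end nearest the robot to the far end, within about 40 degrees of straight away from the robot. With all lids shut their tops are 34 mm above the counter; standing open they reach about 60 mm.
- lid_0 (a joint): Hinge of the nearest lid (rad): 0 = shut, 1.7 to 1.8 = standing open, leaning a little back towards the robot's end. Hinge line along the case's y at its x = -70 mm, 31 mm above the counter; the lid reaches 31 mm from it, 44 mm wide, 2.5 mm thick, and lies towards +x when shut. Turns freely: pushed along +x past upright it falls shut by its own weight.
- lid_1 (a joint): Hinge of the second lid (rad): 0 = shut, 1.7 to 1.8 = standing open, leaning a little back towards the robot's end. Hinge line along the case's y at its x = -34 mm, 31 mm above the counter; the lid reaches 31 mm from it, 44 mm wide, 2.5 mm thick, and lies towards +x when shut. Turns freely: pushed along +x past upright it falls shut by its own weight.
- lid_2 (a joint): Hinge of the third lid (rad): 0 = shut, 1.7 to 1.8 = standing open, leaning a little back towards the robot's end. Hinge line along the case's y at its x = 2 mm, 31 mm above the counter; the lid reaches 31 mm from it, 44 mm wide, 2.5 mm thick, and lies towards +x when shut. Turns freely: pushed along +x past upright it falls shut by its own weight.
- lid_3 (a joint): Hinge of the farthest lid (rad): 0 = shut, 1.7 to 1.8 = standing open, leaning a little back towards the robot's end. Hinge line along the case's y at its x = 38 mm, 31 mm above the counter; the lid reaches 31 mm from it, 44 mm wide, 2.5 mm thick, and lies towards +x when shut. Turns freely: pushed along +x past upright it falls shut by its own weight.
- tap_foot (a point): Foot of the fixed grey tap pipe that rises from the counter beyond the case: about 50 mm thick, base plate 72 mm across, over 0.4 m tall. Keep the hand clear of it.
- glass_corner (a point): Near left corner, at counter height, of the fixed glass display case on the right: it fills everything with larger x and smaller y than this point, up to about 0.26 m above the counter. Keep the arm clear of it.
- pastille_tin: Round wine-red tin with a gold lid, 70 across x 36 mm high, loose, to be left alone. Origin: centre of the underside.
- sweet_jar: Round clear jar of white sweets with a grey lid, 69 across x 107 mm high, loose, to be left alone. Origin: centre of the underside.
- tape_roll: Roll of tan tape lying flat, about 94 across x 48 mm high, loose, to be left alone. Origin: centre of the underside.

How it is judged:
On the way, in this order (a step that is already met when the one before it is completed fails the run):
1. the nearest lid is shut (value of joint lid_0 below 0.15 rad), for 0.05 s.
2. the second lid is shut (value of joint lid_1 below 0.15 rad), for 0.05 s.
3. the third lid is shut (value of joint lid_2 below 0.15 rad), for 0.05 s.
4. the farthest lid is shut (value of joint lid_3 below 0.15 rad), for 0.05 s.
At the end, for the whole second after the job is handed in: All four lids are shut (within 0.15 rad), the case stands flat and at rest within 30 mm of where it was, and the tin, jar and tape are within 20 mm of where they were (value of joint each of lid_0, lid_1, lid_2, lid_3 below 0.15 rad and distance of pearl_case from where it was at the start of the episode below 0.03 m and angle between pearl_case's own z axis and vertical below 0.05 rad and linear speed of pearl_case below 0.02 m/s and distance of each of pastille_tin, sweet_jar, tape_roll from where it was at the start of the episode below 0.02 m); the robot touches nothing.
It fails at once if the fingertips are raised well above the row (the grasp point over 0.12 m above the counter) after the first lid is shut and before the last has been tipped over (value of joint lid_0 below 0.15 rad and value of joint lid_3 above 1.3 rad and height (world z) of the grasp point above 0.12 m).
It fails at once if the case is lifted or tipped (height (world z) of pearl_case above 0.012 m or angle between pearl_case's own z axis and vertical above 0.2 rad).
It fails at once if the case is shoved more than 30 mm (distance of pearl_case from where it was at the start of the episode above 0.03 m).
It fails at once if the fingers bear on the case or its lids with more than 20 N (contact force between the fingers and pearl_case above 20 N).
It fails at once if the tin, the jar or the tape is moved more than 20 mm (distance of any of pastille_tin, sweet_jar, tape_roll from where it was at the start of the episode above 0.02 m).
It also fails if it takes over 40 s, if anything falls off the work surface, if the arm or the gripper's body presses on something with over 40 N, if the wrist force passes 120 N, or if a joint passes its speed limit or range.

## Working session

There is one attempt and no reset: what is moved stays moved. The work goes in short steps, Python scripts to look and compute and a shell command to move; the robot and the scene stay as the last step left them, time stands still between calls to the robot, and variables do not carry over. Pictures are saved under pics/ and viewed, about 8 in all and at most 12, crops included, and the job is handed in when it is done.

```bash
mkdir -p pics; python3 - <<'E'
from workcell import *
import cv2,numpy as np
for n in("top","scene"):
    p,d=camera(n); cv2.imwrite(f"pics/{n}0.png",p); np.save(n+"0.npy",d)
    c=get_calibration(n); print(n,np.round(np.linalg.inv(c["camera_from_world"]),3).tolist(),c["mtx"])
s=get_state(); print(s)
E
```

```text
top [[0.017, -0.996, 0.084, 0.49], [-1.0, -0.015, 0.025, 0.016], [-0.024, -0.084, -0.996, 1.075], [0.0, 0.0, 0.0, 1.0]] [[546.78433563   0.         275.11532664]
 [  0.         546.78433563 210.00397935]
 [  0.           0.           1.        ]]
scene [[-0.834, -0.33, 0.443, 0.098], [-0.552, 0.483, -0.68, 0.781], [0.01, -0.811, -0.585, 0.689], [0.0, 0.0, 0.0, 1.0]] [[518.21513945   0.         280.51453261]
 [  0.         518.21513945 200.38041465]
 [  0.           0.           1.        ]]
{'clock': 0.1, 'joints': array([-1.26456731e+00,  3.51159056e-01,  1.65230866e+00,  2.86765708e-05,
        1.13907875e+00, -8.46105944e-02]), 'dq': array([ 0.0005143 , -0.00078236, -0.00239933, -0.00126278,  0.00026581,
       -0.00135495]), 'joint_efforts': array([ 1.47450162e-03, -4.98024881e+01, -2.85703808e+01,  7.01216608e-02,
        2.38444068e-02, -3.54526503e-05]), 'tcp_pos': array([ 0.20946411, -0.50822211,  0.19058758]), 'tcp_rot': array([ 9.80967293e-01,  1.94172454e-01, -3.97975950e-05, -4.75421835e-04]), 'ft_force': array([0.01626333, 0.6028767 , 0.22765384]), 'moment': array([0.02828038, 0.00303742, 0.0421882 ]), 'finger_gap': 0.09282436501145963}
```

View pics/top0.png

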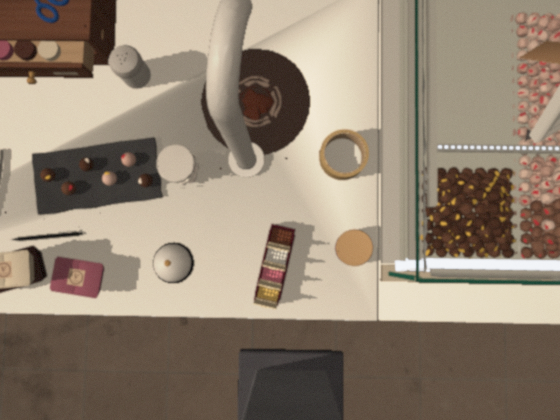

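View pics/scene0.png

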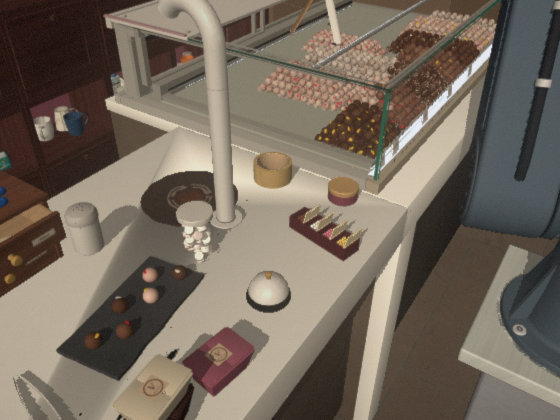

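The top view shows the case from about (267,305) at its near end to (283,226) at its far end. The tin is at (354,247), the tape at (344,154), the tap foot near (246,158) and the glass from column ~380. I'll enlarge the case.

```bash
python3 - <<'E'
import cv2
p=cv2.imread("pics/top0.png")[210:320,230:400]
cv2.imwrite("pics/crop.png",cv2.resize(p,None,fx=4.6,fy=4.6,interpolation=cv2.INTER_CUBIC))
E
cat > h.py <<'E'
from workcell import *
import numpy as np
def P(n,u,v,z):
    c=get_calibration(n); T=np.linalg.inv(c["camera_from_world"])
    r=T[:3,:3]@np.linalg.solve(c["mtx"],[u,v,1]); o=T[:3,3]
    return o+r*(z-o[2])/r[2]
E
```

```text
(no output)
```

View pics/crop.png

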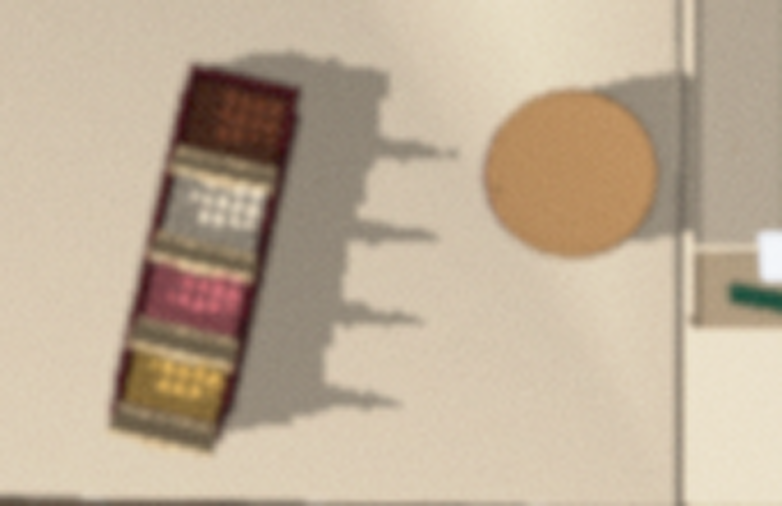

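```bash
python3 - <<'E'
from h import *
f=lambda a,b,z:P("top",230+a/4.6,210+b/4.6,z)
FL,FR=f(192,66,.03),f(300,90,.03)
L2=f(130,345,.03); NL,NR=f(110,430,.06),f(212,450,.06)
print("far",FL,FR,np.linalg.norm(FL-FR)); 
for a in(FL-L2,):print("left edge yaw",np.degrees(np.arctan2(a[1],a[0])))
w=FL-FR; print("far edge yaw",np.degrees(np.arctan2(-w[0],w[1])))
w=NL-NR; print("lid edge yaw",np.degrees(np.arctan2(-w[0],w[1])),np.linalg.norm(w))
# lid top edges centres, z .061
C=[f((x1+x2)/2,(y1+y2)/2,.061) for x1,y1,x2,y2 in[(110,430,212,450),(130,345,233,366),(152,255,252,276),(174,165,272,186)]]
for c in C: print(c[:2])
C=np.array(C);a=C[-1]-C[0];yaw=np.arctan2(a[1],a[0]);print("yaw",np.degrees(yaw),"len",np.linalg.norm(a[:2]),"should 108")
ex=np.array([np.cos(yaw),np.sin(yaw)]);
m=C.mean(0)[:2]; print("centre from lids",m+ex*(.016+.004),"from far",(FL+FR)[:2]/2-ex*.075)
for n,u,v,z in[("tin",354,247,.036),("tape",344,154,.048),("jar",176,163,.107),("tapfoot",246,160,0),("glass",381,280,0)]:print(n,P("top",u,v,z))
print("tapfoot scene",P("scene",227,217,0))
print("FL/FR scene",P("scene",289,211,.03))
E
```

```text
far [0.55027156 0.04896005 0.03      ] [0.54098717 0.00391823 0.03      ] 0.04598874696897377
left edge yaw -11.526391560064713
far edge yaw -11.647152431371316
lid edge yaw -9.87850266868333 0.04150649886633298
[0.39894908 0.05776703]
[0.43251731 0.05018059]
[0.46845424 0.04259191]
[0.50459614 0.03475957]
yaw -12.285851878746486 len 0.1081232834971939 should 108
centre from lids [0.47067116 0.04206899] from far [0.472347   0.04239832]
tin [ 0.50948163 -0.10745773  0.036     ]
tape [ 0.68486131 -0.08629067  0.048     ]
jar [0.65357471 0.2206224  0.107     ]
tapfoot [0.67946311 0.10338322 0.        ]
glass [ 0.44702721 -0.16434826  0.        ]
tapfoot scene [0.68203405 0.09689499 0.        ]
FL/FR scene [0.56120093 0.03654381 0.03      ]
```

The measurements agree: case centre is (0.472, 0.0425), yaw about −12°, and lid spacing is 108 mm. I'll go to 110 mm behind the centre on its axis, shutting the fingers and turning so the jaws lie across the row.

```bash
python3 -m pendant '[{"travel":[0.03,-0.039,0.003],"spin":0.05},{"travel":[0.06,-0.078,0.005],"spin":0.1},{"travel":[0.09,-0.117,0.008],"spin":0.15},{"travel":[0.12,-0.156,0.01],"spin":0.2},{"travel":[0.15,-0.195,0.012],"spin":0.25},{"travel":[0.18,-0.234,0.015],"spin":0.3},{"travel":[0.21,-0.273,0.018],"spin":0.35},{"travel":[0.24,-0.312,0.02],"spin":0.4},{"travel":[0.27,-0.351,0.022],"spin":0.45},{"travel":[0.3,-0.39,0.025],"spin":0.5},{"travel":[0.33,-0.43,0.028],"spin":0.55},{"travel":[0.362,-0.471,0.03],"spin":0.6},{"travel":[0.362,-0.471,0.03],"spin":0.6},{"travel":[0.362,-0.471,0.03],"spin":0.6},{"travel":[0.362,-0.471,0.03],"spin":0.6},{"travel":[0.362,-0.471,0.03],"spin":0.6},{"travel":[0.362,-0.471,0.03],"spin":0.6},{"travel":[0.362,-0.471,0.03],"spin":0.6}]' 1
cat > look.py <<'E'
import sys,cv2
from h import *
from scipy.spatial.transform import Rotation as R
s=get_state();M=R.from_quat(s["tcp_rot"]).as_matrix();y=np.radians(-12);ex=np.array([np.cos(y),np.sin(y)]);ey=np.array([-ex[1],ex[0]])
d=s["tcp_pos"][:2]-[.472,.0425]
print(s["clock"],s["tcp_pos"],"case x,y",d@ex,d@ey,"tool x yaw",np.degrees(np.arctan2(M[1,0],M[0,0])),"z axis",M[:,2],"gap",s["finger_gap"],s["ft_force"],s["joints"])
for n in sys.argv[2:]:
    p,_=camera(n);c=p[200:340,200:400] if n=="top" else p[150:310,220:440]
    cv2.imwrite(f"pics/{n}{sys.argv[1]}.png",cv2.resize(c,None,fx=3.5,fy=3.5,interpolation=cv2.INTER_CUBIC))
E
python3 look.py 1 scene
```

```text
clock: 1.6
tcp_pos: [0.3644, 0.0645, 0.161]
tcp_rot: [0.995, -0.105, -0.0, -0.0]
ft_force: [-0.9, 0.4, -0.6]
finger_gap: 0.0008
1.6 [0.36438731 0.06447433 0.16095864] case x,y -0.10982981626585717 -0.0008797977484429238 tool x yaw -12.011970559771104 z axis [-8.28551774e-04  7.61093086e-04 -9.99999367e-01] gap 0.0008338985816454948 [-0.86673978  0.40383358 -0.59105301] [4.84684783e-02 5.66268973e-02 2.10919030e+00 9.65920557e-04
 9.76566373e-01 1.82837241e+00]
```

View pics/scene1.png

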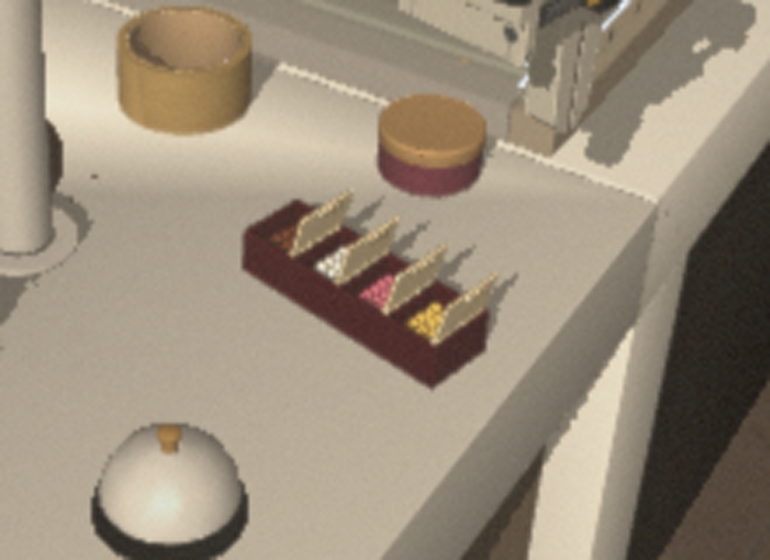

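All four lids stand open, with the near one around crop pixel (468,305). The shut fingers are at the upper right, (560,90), and on the axis to within 1 mm. Lowering to 46 mm now.

```bash
python3 -m pendant '[{"travel":[0,0,0.03],"spin":0},{"travel":[0,0,0.06],"spin":0},{"travel":[0,0,0.09],"spin":0},{"travel":[0,0,0.105],"spin":0},{"travel":[0,0,0.115],"spin":0},{"travel":[0,0,0.115],"spin":0},{"travel":[0,0,0.115],"spin":0}]' && python3 look.py 2 scene
```

```text
clock: 2.23
tcp_pos: [0.3643, 0.0635, 0.0461]
tcp_rot: [0.994, -0.106, -0.001, -0.0]
ft_force: [0.2, 0.2, 0.4]
finger_gap: 0.0003
2.2333 [0.36428226 0.06348807 0.04614384] case x,y -0.10972751193306785 -0.0018663453817860005 tool x yaw -12.16331044239942 z axis [-1.31554393e-03  7.33779147e-04 -9.99998865e-01] gap 0.00026146464420980783 [0.24260487 0.15350978 0.38937898] [4.58030967e-02 2.86003344e-01 2.21315347e+00 1.32169443e-03
 6.43716824e-01 1.82783186e+00]
```

View pics/scene2.png

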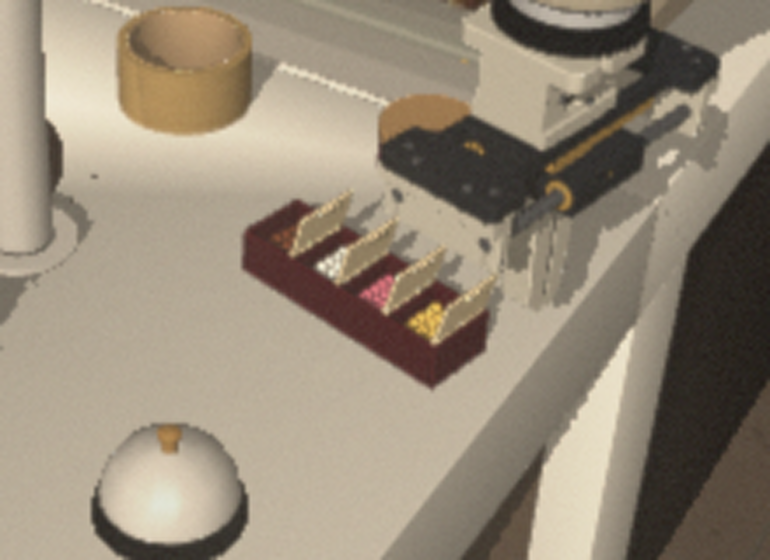

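The fingers at (540,290) sit behind the near lid at (468,305), low and clear of it. I'll do the first part of the stroke over lid 0 only.

```bash
python3 -m pendant '[{"travel":[0.008,0,0],"spin":0},{"travel":[0.016,0,0],"spin":0},{"travel":[0.022,0,0],"spin":0},{"travel":[0.028,0,0],"spin":0},{"travel":[0.034,0,0],"spin":0},{"travel":[0.04,0,0],"spin":0},{"travel":[0.046,0,0],"spin":0},{"travel":[0.052,0,0],"spin":0},{"travel":[0.056,0,0],"spin":0},{"travel":[0.056,0,0],"spin":0},{"travel":[0.056,0,0],"spin":0}]' && python3 look.py 3 scene
```

```text
clock: 3.2
tcp_pos: [0.4194, 0.0519, 0.0465]
tcp_rot: [0.994, -0.106, -0.0, -0.0]
ft_force: [0.0, -0.3, 0.6]
finger_gap: 0.0003
3.2 [0.41939181 0.05189819 0.04646033] case x,y -0.05341257098410305 -0.001745042329446167 tool x yaw -12.14837569330924 z axis [-4.04650571e-04  8.27778827e-04 -9.99999576e-01] gap 0.0003441218754657919 [ 0.03550344 -0.32109212  0.55157858] [1.22566118e-02 3.60792544e-01 2.08858182e+00 1.30401045e-03
 6.92613178e-01 1.79407859e+00]
```

View pics/scene3.png

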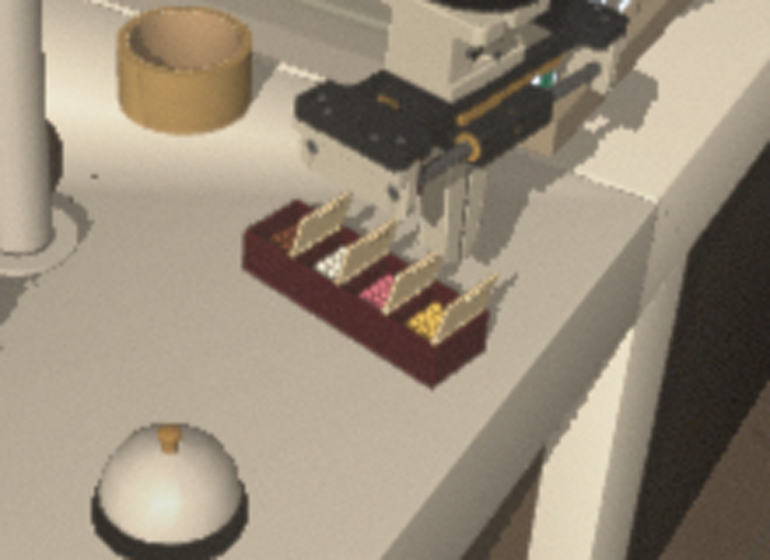

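Lid 0 at (468,305) still stands, and the fingertips show near (455,260), behind the case from this viewpoint. That disagrees with my estimate, so I'll project the expected points before moving again.

```bash
cat > chk.py <<'E'
from h import *
import cv2,sys
y=np.radians(-12);c=np.array([.472,.0425,0]);Rz=np.array([[np.cos(y),-np.sin(y),0],[np.sin(y),np.cos(y),0],[0,0,1]])
W=lambda p:c+Rz@np.array(p)
def prj(n,p):
    k=get_calibration(n);q=k["camera_from_world"]@np.append(p,1);q=k["mtx"]@q[:3];return q[:2]/q[2]
s=get_state()
cor=[(a,b,z) for a in(-.075,.075) for b in(-.024,.024) for z in(0.,.03)]
lid=[(h-.006,b,.061) for h in(-.07,-.034,.002,.038) for b in(-.022,.022)]
for n,(r0,c0,h,w) in{"scene":(150,220,160,220),"top":(200,200,140,200)}.items():
    p,_=camera(n);im=cv2.resize(p[r0:r0+h,c0:c0+w],None,fx=3.5,fy=3.5,interpolation=cv2.INTER_CUBIC)
    for L,col in((map(W,cor),(255,0,0)),(map(W,lid),(0,255,0)),([s["tcp_pos"]],(0,0,255))):
        for q in L: 
            u=prj(n,q);cv2.circle(im,tuple(int(t) for t in((u[0]+.5-c0)*3.5,(u[1]+.5-r0)*3.5)),3,col,-1)
    cv2.imwrite(f"pics/{n}_{sys.argv[1]}.png",im)
a,b=[cv2.imread(f"pics/{n}_{sys.argv[1]}.png") for n in("scene","top")]
H=560;a=cv2.resize(a,(int(a.shape[1]*.52),int(a.shape[0]*.52)));b=cv2.resize(b,(int(b.shape[1]*.56),int(b.shape[0]*.56)))
o=np.zeros((max(a.shape[0],b.shape[0]),a.shape[1]+b.shape[1],3),np.uint8);o[:a.shape[0],:a.shape[1]]=a;o[:b.shape[0],a.shape[1]:]=b
cv2.imwrite(f"pics/both_{sys.argv[1]}.png",o)
E
python3 chk.py a
```

```text
(no output)
```

View pics/both_a.png

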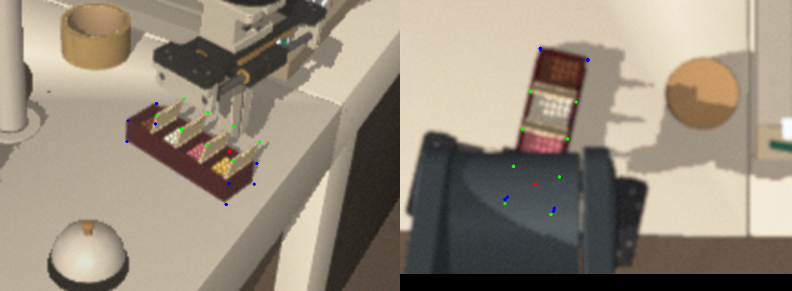

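View pics/scene_a.png

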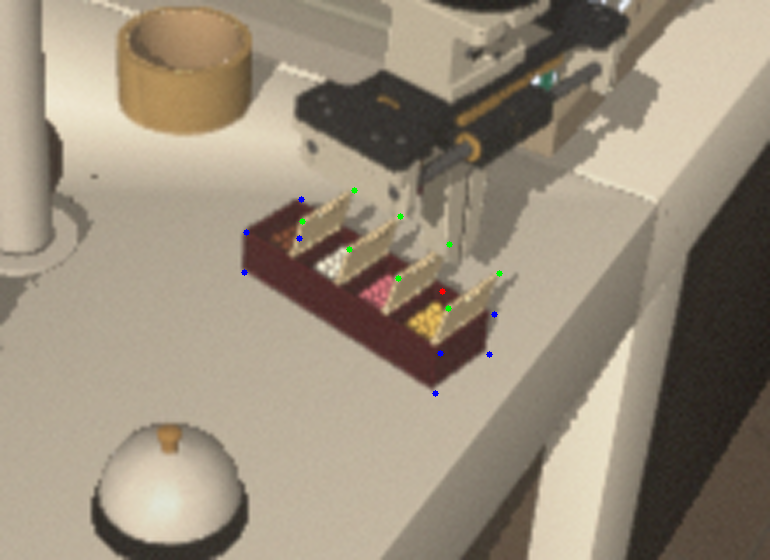

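Both cameras confirm the case pose (dots on its corners). The reported TCP projects to (442,292), but the finger ends at about (458,262). I'll use depth to see where the fingertip really is.

```bash
python3 - <<'E'
from h import *
import cv2
p,d=camera("scene");k=get_calibration("scene");T=np.linalg.inv(k["camera_from_world"])
def D(cu,cv_):
    u=220+cu/3.5-.5;v=150+cv_/3.5-.5;z=d[int(round(v)),int(round(u))]
    return (T@np.append(z*np.linalg.solve(k["mtx"],[u,v,1]),1))[:3].round(4),z
for q in[(455,200),(450,225),(450,240),(450,250),(450,258),(466,225),(466,240),(466,250),(466,258),(475,200),(430,230),(430,245),(425,235),(410,275),(465,305),(460,275),(480,290)]:print(q,*D(*q))
a=np.array([[T[:3,:3]@np.linalg.solve(k["mtx"],[u,v,1])*d[v,u]+T[:3,3] for u in range(220,440)] for v in range(150,310)])
m=a[...,2];im=np.clip(m/.1*255,0,255).astype(np.uint8)
im=cv2.applyColorMap(cv2.resize(im[:,60:160][30:110],None,fx=7,fy=7,interpolation=cv2.INTER_NEAREST),cv2.COLORMAP_JET)
cv2.imwrite("pics/h.png",im)
rgb=cv2.resize(p[180:260,280:380],None,fx=7.5,fy=7.5,interpolation=cv2.INTER_CUBIC);cv2.imwrite("pics/zoom.png",rgb)
E
```

```text
(455, 200) [0.4129 0.063  0.1194] 0.961275
(450, 225) [0.4114 0.0693 0.1074] 0.9633116
(450, 240) [0.4124 0.0649 0.094 ] 0.97456884
(450, 250) [0.4118 0.0648 0.0874] 0.97821695
(450, 258) [0.4114 0.0646 0.0819] 0.98142093
(466, 225) [0.4097 0.052  0.0972] 0.9802786
(466, 240) [0.4079 0.0538 0.0889] 0.9831816
(466, 250) [0.4094 0.0487 0.078 ] 0.9936733
(466, 258) [ 0.4462 -0.0391 -0.0012] 1.1159085
(475, 200) [0.4084 0.0469 0.1115] 0.974822
(430, 230) [0.4237 0.0671 0.0973] 0.97616535
(430, 245) [0.423  0.0665 0.087 ] 0.98226446
(425, 235) [0.4259 0.068  0.0936] 0.97871
(410, 275) [0.4367 0.0589 0.0549] 1.0122647
(465, 305) [0.4005 0.0623 0.0524] 0.99541736
(460, 275) [ 0.4414 -0.0218 -0.001 ] 1.101907
(480, 290) [0.3974 0.0512 0.057 ] 0.9988921
```

View pics/zoom.png

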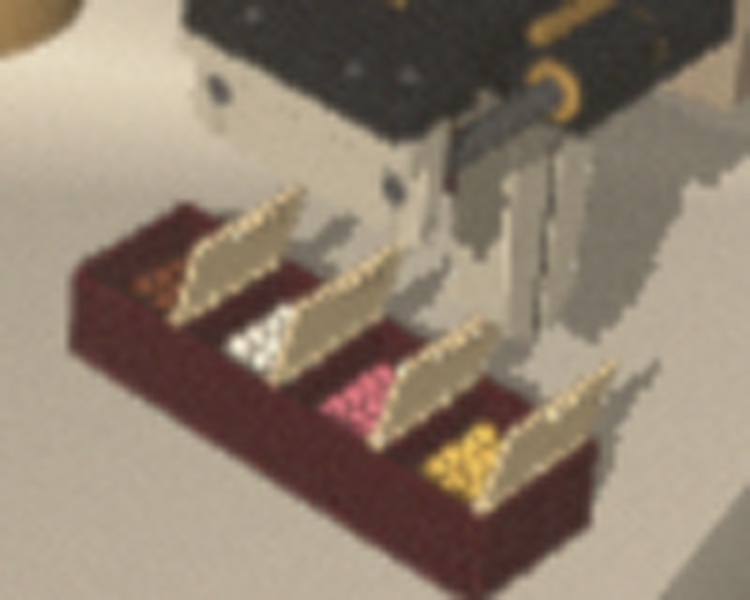

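In the zoom the fingertips end near (530,335), and depth puts them at z≈0.078 m in about the right xy. Reported z is 0.046, so the stroke passed over lid 0. I'll extract the gripper's lower outline in tool coordinates, and compare it with where the tip showed in the earlier pictures.

```bash
cat > tip.py <<'E'
from h import *
from scipy.spatial.transform import Rotation as R
s=get_state();M=R.from_quat(s["tcp_rot"]).as_matrix()
p,d=camera("scene");k=get_calibration("scene");T=np.linalg.inv(k["camera_from_world"])
v,u=np.mgrid[100:300,220:450];z=d[100:300,220:450].ravel()
pts=(np.linalg.solve(k["mtx"],np.stack([u.ravel(),v.ravel(),np.ones(z.size)]))*z).T@T[:3,:3].T+T[:3,3]
t=(pts-s["tcp_pos"])@M   # tool frame
ok=(z>0)&(pts[:,2]>.065)&(abs(t[:,0])<.09)&(abs(t[:,1])<.12)&(t[:,2]>-.2)
t=t[ok];print("n",len(t),"reported z",s["tcp_pos"][2])
print("bins of tool x (mm) x tool y (mm): lowest visible (largest tool z, mm)")
for a in range(-60,80,15):
    print(a,[(b,int(1e3*np.percentile(t[m,2],97)),int(m.sum())) for b in range(-110,110,20) if (m:=(t[:,0]*1e3>=a)&(t[:,0]*1e3<a+15)&(t[:,1]*1e3>=b)&(t[:,1]*1e3<b+20)).sum()>3])
E
python3 tip.py; python3 - <<'E'
from h import *
k=get_calibration("scene")
for n,q in(("scene1",[.3644,.0645,.161]),("scene2",[.3643,.0635,.0461])):
  for dz in(0,.03):
    c=k["mtx"]@(k["camera_from_world"]@np.append(np.array(q)+[0,0,dz],1))[:3];print(n,dz,(c[:2]/c[2]+.5-[220,150])*3.5)
E
```

```text
n 3800 reported z 0.04654973167782777
bins of tool x (mm) x tool y (mm): lowest visible (largest tool z, mm)
-60 []
-45 [(-110, -136, 39), (-90, -115, 144), (-70, -124, 30), (-50, -119, 61), (-30, -118, 119), (-10, -118, 105), (10, -117, 74), (30, -124, 14), (50, -125, 40), (70, -115, 121), (90, -139, 5)]
-30 [(-110, -136, 72), (-90, -113, 119), (-70, -129, 65), (-50, -127, 241), (-30, -124, 188), (-10, -134, 169), (10, -134, 115), (30, -129, 77), (50, -128, 83), (70, -113, 92), (90, -153, 8)]
-15 [(-110, -136, 74), (-90, -113, 114), (-70, -153, 18), (-50, -123, 220), (-30, -38, 177), (-10, -31, 162), (10, -38, 34), (50, -147, 39), (70, -114, 76), (90, -154, 4)]
0 [(-110, -136, 69), (-90, -113, 112), (-70, -146, 23), (-50, -145, 208), (-30, -40, 73), (50, -144, 8), (70, -127, 44), (90, -153, 6)]
15 [(-110, -136, 64), (-90, -114, 111), (-70, -147, 40), (-50, -129, 78), (-30, -125, 4), (70, -120, 21)]
30 [(-110, -137, 12), (-90, -113, 25)]
45 []
60 []
75 []
scene1 0 [546.70395499 167.29381877]
scene1 0.03 [553.83384915 117.86533329]
scene2 0 [522.72655658 339.33303618]
scene2 0.03 [528.91945467 296.50603699]
```

The fingers and the gripper body both sit about 30 mm higher than the TCP reading says: tips at tool z −31 mm, body at −113 mm instead of −84. I trust the cameras, since they fit the case. I'll back out to the start of the stroke, then lower 30 mm and measure the tip again.

```bash
python3 -m pendant '[{"travel":[-0.02,0,0],"spin":0},{"travel":[-0.04,0,0],"spin":0},{"travel":[-0.057,0.002,0],"spin":0},{"travel":[-0.057,0.002,0.01],"spin":0},{"travel":[-0.057,0.002,0.02],"spin":0},{"travel":[-0.057,0.002,0.028],"spin":0},{"travel":[-0.057,0.002,0.028],"spin":0},{"travel":[-0.057,0.002,0.028],"spin":0}]' && sed -i 's/>.065)&/>.02)\&(pts[:,0]<.388)\&/' tip.py && python3 tip.py | grep -E "^(-15|0|n) " && python3 look.py 4 scene
```

```text
clock: 4.12
tcp_pos: [0.3629, 0.062, 0.0184]
tcp_rot: [0.994, -0.106, -0.001, -0.0]
ft_force: [-0.5, -0.1, -0.2]
finger_gap: 0.0005
n 3282 reported z 0.018440206242927193
-15 [(-110, -136, 76), (-90, -113, 130), (-70, -153, 17), (-50, -146, 221), (-30, -39, 161), (-10, -29, 150), (10, -38, 22), (50, -145, 30), (70, -114, 76), (90, -153, 8)]
0 [(-110, -137, 26), (-90, -114, 58), (-70, -153, 13), (-50, -143, 224), (-30, -39, 51), (70, -118, 38)]
4.1667 [0.363176   0.06200218 0.01871459] case x,y -0.11050066651358229 -0.0035497677129239895 tool x yaw -12.14112689262653 z axis [-4.48539445e-04  8.17078759e-04 -9.99999566e-01] gap 0.00037301673862826147 [ 0.57051299 -0.17558971 -0.04995595] [4.18460902e-02 3.50618420e-01 2.23064050e+00 1.57032068e-03
 5.60748253e-01 1.82321526e+00]
```

View pics/scene4.png

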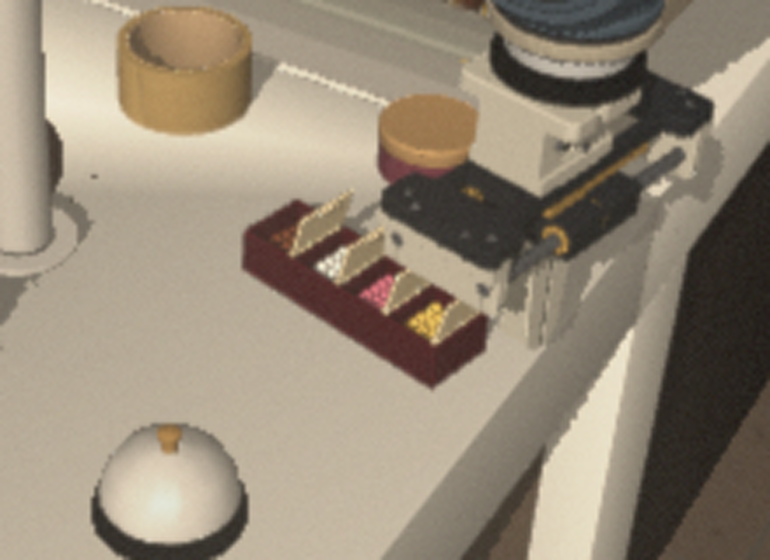

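Tips now measure at z≈0.047 m (about 29 mm below the reading's offset), which is below the 0.061 m lid edges and above the 0.034 m shut lids. The picture shows the finger at (540,340), behind the near end. Repeating the first part of the stroke.

```bash
python3 -m pendant '[{"travel":[0.008,-0.002,0],"spin":0},{"travel":[0.016,-0.003,0],"spin":0},{"travel":[0.022,-0.003,0],"spin":0},{"travel":[0.028,-0.003,0],"spin":0},{"travel":[0.034,-0.003,0],"spin":0},{"travel":[0.04,-0.003,0],"spin":0},{"travel":[0.046,-0.003,0],"spin":0},{"travel":[0.052,-0.003,0],"spin":0},{"travel":[0.056,-0.003,0],"spin":0},{"travel":[0.056,-0.003,0],"spin":0},{"travel":[0.056,-0.003,0],"spin":0}]' && python3 look.py 5 scene
```

```text
clock: 5.13
tcp_pos: [0.4186, 0.0531, 0.0188]
tcp_rot: [0.994, -0.106, -0.0, -0.0]
ft_force: [0.1, 0.2, -0.3]
finger_gap: 0.0007
5.1333 [0.41864963 0.05312606 0.01876811] case x,y -0.05439381878297023 -0.0006983116629991227 tool x yaw -12.149551026960234 z axis [-2.33324451e-04  8.52839393e-04 -9.99999609e-01] gap 0.0006593781579566966 [ 0.11608136  0.24784552 -0.30591214] [1.51890114e-02 4.18864712e-01 2.10265756e+00 1.47312258e-03
 6.20291240e-01 1.79683638e+00]
```

View pics/scene5.png

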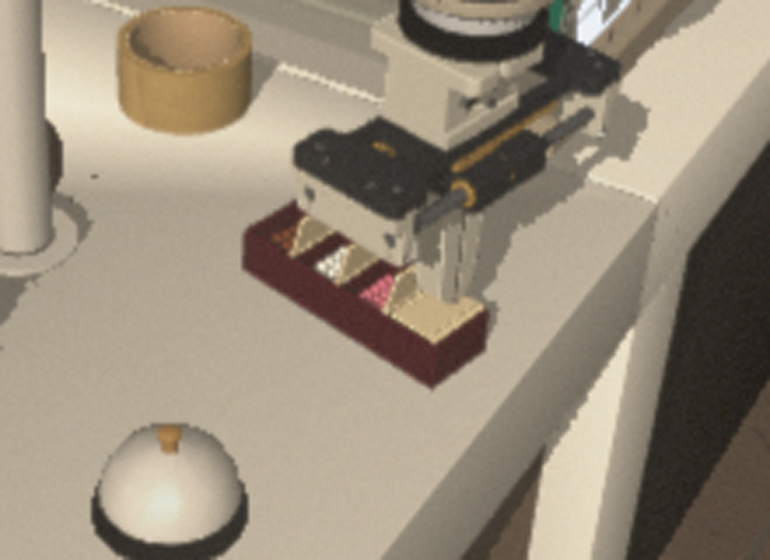

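Lid 0 lies shut (440,315), the case hasn't moved, and lids 1–3 still stand. Continuing the stroke at the same height to the far end.

```bash
python3 -m pendant '[{"travel":[0.006,0,0],"spin":0},{"travel":[0.012,0,0],"spin":0},{"travel":[0.018,0,0],"spin":0},{"travel":[0.024,0,0],"spin":0},{"travel":[0.03,0,0],"spin":0},{"travel":[0.036,0,0],"spin":0},{"travel":[0.042,0,0],"spin":0},{"travel":[0.048,0,0],"spin":0},{"travel":[0.054,0,0],"spin":0},{"travel":[0.06,0,0],"spin":0},{"travel":[0.066,0,0],"spin":0},{"travel":[0.072,0,0],"spin":0},{"travel":[0.078,0,0],"spin":0},{"travel":[0.084,0,0],"spin":0},{"travel":[0.09,0,0],"spin":0},{"travel":[0.096,0,0],"spin":0},{"travel":[0.102,0,0],"spin":0},{"travel":[0.108,0,0],"spin":0},{"travel":[0.108,0,0],"spin":0},{"travel":[0.108,0,0],"spin":0}]' && cat > lids.py <<'E'
from h import *
y=np.radians(-12);c=np.array([.472,.0425,0]);Rz=np.array([[np.cos(y),-np.sin(y),0],[np.sin(y),np.cos(y),0],[0,0,1]])
p,d=camera("scene");k=get_calibration("scene");T=np.linalg.inv(k["camera_from_world"])
v,u=np.mgrid[180:270,270:380];z=d[180:270,270:380].ravel()
q=((np.linalg.solve(k["mtx"],np.stack([u.ravel(),v.ravel(),np.ones(z.size)]))*z).T@T[:3,:3].T+T[:3,3]-c)@Rz
for i,h in enumerate((-.07,-.034,.002,.038)):
    m=(abs(q[:,1])<.02)&(q[:,0]>h+.003)&(q[:,0]<h+.028)&(z>0);w=q[m,2];print(i,m.sum(),"z pct 5/50/95",np.percentile(w,[5,50,95]).round(3) if m.sum() else "")
E
python3 lids.py
```

```text
clock: 6.85
tcp_pos: [0.5241, 0.0304, 0.0186]
tcp_rot: [0.994, -0.106, -0.0, -0.0]
ft_force: [0.4, 0.6, 0.0]
finger_gap: 0.0004
0 169 z pct 5/50/95 [0.032 0.034 0.036]
1 173 z pct 5/50/95 [0.026 0.034 0.036]
2 184 z pct 5/50/95 [0.031 0.034 0.139]
3 519 z pct 5/50/95 [0.032 0.074 0.11 ]
```

Lids 0–2 read 34 mm (shut). Lid 3 is hidden by the hand but the fingers are past its hinge, so it must be tipped over. Raising straight up and looking.

```bash
python3 -m pendant '[{"travel":[0,0,-0.01],"spin":0},{"travel":[0,0,-0.03],"spin":0},{"travel":[0,0,-0.06],"spin":0},{"travel":[0,0,-0.09],"spin":0},{"travel":[-0.03,0,-0.12],"spin":0},{"travel":[-0.06,0,-0.14],"spin":0},{"travel":[-0.09,0,-0.14],"spin":0},{"travel":[-0.12,0,-0.14],"spin":0},{"travel":[-0.12,0,-0.14],"spin":0},{"travel":[-0.12,0,-0.14],"spin":0}]' && python3 lids.py && python3 chk.py b
```

```text
clock: 7.73
tcp_pos: [0.4059, 0.0559, 0.1596]
tcp_rot: [0.994, -0.105, 0.0, -0.0]
ft_force: [-0.2, -0.1, 1.0]
finger_gap: 0.0004
0 164 z pct 5/50/95 [0.032 0.034 0.036]
1 161 z pct 5/50/95 [0.023 0.034 0.036]
2 154 z pct 5/50/95 [0.03  0.034 0.036]
3 141 z pct 5/50/95 [0.031 0.033 0.036]
```

View pics/scene_b.png

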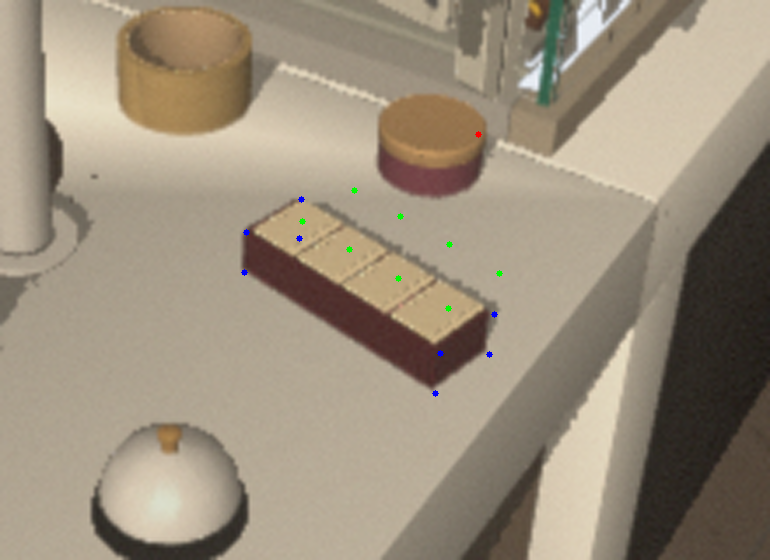

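All four lids lie flat (300,225 to 440,310). The case is where it was, the tin and tape haven't moved, and the hand is clear. Handing in.

```bash
python3 -c "
from workcell import *
print(hand_in())"
```

```text
the job is handed in; nothing more can be done
None
```

All four lids are shut, and the job is handed in (about 8 s on the robot clock). I shut the fingers and ran them low along the row from behind the nearest lid to the far end. I paused briefly after the first lid to check it, then lifted clear once the last lid was down.

- **Height reading that disagreed:** the reported fingertip height was about 30 mm lower than where the cameras showed the fingers. My first pass went over the nearest lid without touching it. I backed out, lowered the hand by the camera depth (tips at about 46 mm) and did the stroke from there.
- **Last checks:** depth images put all four lid tops at 33–34 mm, which is shut. In the last picture the case is still where I first measured it, and the tin and tape look unmoved. Wrist force at the readouts stayed within about 1 N.
- **Not checked:** the jar was outside the last picture I viewed. The hand stayed well over 0.1 m from it. I had no direct reading of the peak finger force on the case. The verdict is not reported.

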